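# Park the bridge lock's plunger and slide the hand rest to its end stop

### The arm

A 6-joint arm with a two-finger parallel gripper is mounted at the origin on the work surface. World frame = base frame: x ahead of the robot, y to its left, z up, the work surface at z = 0. Lengths are in m, angles in rad, forces in N, time in s.
With the tool pointing down it reaches from about 0.425 to 0.95 m from the base axis. Payload 14.7 kg.
Tool frame: the origin (TCP) lies at the very end of the fingers, on their centre line; the grasp point (between the pads) lies 19 mm behind it; z points along the fingers, y is the direction in which the jaws open and shut (so a half turn about z gives the same grasp; the last joint's range is limited). The gripper opens to 85 mm and grips with 20 to 120 N. Pads are 22 mm wide; open, the fingers measure 114 mm over their backs; the gripper's body (76 mm by 85 mm) begins 54 mm behind the grasp point. The pads swing forward as they close: fully open they stand 13 mm farther back than shut.
Start: joints at [-1.395, 0.48, 1.596, -0, 1.065, -0.047], TCP at [0.144, -0.634, 0.231] pointing down, gripper open.
Joint ranges: [-2.75, 2.75], [-0.82, 2.05], [0.23, 2.67], [-1.56, 4.7], [0.09, 2.69], [-2.92, 2.92]. Speed limits (rad/s): [1.89, 1.89, 2.39, 3.01, 3.01, 3.01].

### API

Orientations are given as a unit quaternion [x, y, z, w].
In Python, from bench import env gives the robot as it stands.
- The arm moves only by the tool drive_tool, never from a script. Its argument "rows" is a list of rows, each a list of 7 numbers: the shift along the tool's x, y, z in m, then the turn, a rotation vector about the tool's x, y, z in degrees, then the opening, from -1 (shut) to 1 (fully open). A call has 1 to 20 rows; each row shifts and turns the commanded pose from where the row before left it, along the tool's axes as they then stand; what a row does not reach is not made up. A row lasts 1/10 s, in which the tool goes at most 50 mm and 8.59 degrees, less where a joint would pass 70% of its speed; a pose out of reach is approached as far as the arm can. A call with a gripper value outside its range is refused whole. The fingers move at their own pace and stop on an object; the grip force is fixed at half the most. Time passes only in rows, so rows that do not move let the fingers close. It gives the time, the measured TCP pose, the force and the opening at its end, in the units of the state.
- env.read_state(): the state, without advancing time (a new reading comes with each control period).
- env.capture(name): name is "scene" or "side" or "wrist"; returns the picture (400x640x3 uint8, red, green, blue); there is no depth.
- env.camera_model(name): a dict with "camera_matrix" (3x3 intrinsics, pixels), "T" (4x4, takes a point from camera to world coordinates). Camera axes: x right, y down, z forward; pixel columns grow to the right and rows downward; lengths in m; the calibration is good to about 2 mm. A picture is of the moment at which its call begins: read the wrist's pose just before it. camera_model takes no time and is no camera call; for the wrist camera it gives the pose at the moment of the call.
- env.finish_job(): hands the job in, once; it reports no verdict.
The state is a dict: "time_s": time; "joints": joint angles; "dq": joint speeds; "effort": joint torques, N m; "eef_pos": TCP position; "tcp_rot": TCP orientation; "wrist_force": force on the tool from outside, world axes, zero at the start; "moment": the same for the moment, N m; "gripper_width": finger opening in m.
Only numpy, scipy, OpenCV 4.12 (cv2) and the standard library are available. Lean on these libraries where they do the work, as an engineer would, in place of code of your own. Each camera call takes 0.05 s, during which the arm holds its last target. There are 200 camera calls.

### The job

The wooden hand-rest bridge over the middle of the painted glass is locked by a spring plunger and must make room there. Gently pull its black T-knob up and twist it clockwise, by feel, into its rest notch so that it stays retracted by itself, without wrenching the plunger's sleeve; then slide the bridge by its round knob fully home against the end stop and let go, leaving the plunger parked and everything else on the table where it is.

Things in the scene. Friction and masses are not known exactly. Their poses are not given: they have to be found in the camera images.
- base: aluminium rail fixed to the table, 50 mm wide (own x), 400 long (own y), 18 high. Origin: centre of its underside, on the table; z up. Place and yaw vary; panel, plunger and bridge go with it. In its frame (mm): plunger's upright axis at x 0, y -120; the bridge slides to +y; a stop block stands beyond y +160.
- sleeve: fixed steel sleeve and clamped notched ring around the plunger, about 60 mm across, tall walls up to 62 mm above the table. Origin on the table on the plunger's axis, axes parallel to the rail's. They must not be forced: at most 40 N on them, be it by over-pulling against the inner stop, twisting against a wall (acting some 21 mm off the axis) or by fingers.
- lug_slot (a point): point in the sleeve's deep slot, 18 mm from the axis, 48 mm above the table, on the rail's +x side. The plunger's lug, a steel finger under the knob, 6 mm wide and reaching 24 mm from the axis, sits in it when locked. Lifted over 14 mm it clears the slot's clockwise wall and can turn clockwise, seen from above, over a flat land; the other wall stays in the way.
- ring_edge (a point): point on the notched ring's clockwise side: 28 mm from the axis, 67 degrees clockwise from the slot, 41 mm above the table. The rest notch, a dip 3.5 mm deep and 1.7 mm wider than the lug, just before a tall end wall, has its middle 55 to 80 degrees (0.96 to 1.40 rad) from the slot, new at every start and not measured: turn lightly till the wall stops the lug, then let it down.
- knob_grip (a point): middle of the black T-knob, a flat upright bar 46 mm long, 14 thick, 30 tall (15 mm above and below this point), on the plunger's axis, 81 mm above the table when locked; rises and turns with it. Own x across the thickness, y along the length, z up; locked, they match the rail's. Grip across the thickness, fingertips no lower than 66 mm above the table.
- plunger (a joint): lift of the plunger in m: 0 locked, its bolt 8 mm down in the bridge's tongue; to 0.014 the lug is in the slot; an inner hard stop ends the pull at 0.019; about 0.013 when the lug lies on the land (not held), about 0.010 when it rests in the notch. The spring pulls down with 7 N at 0 and 13 N at the stop; the moving part weighs 0.12 kg.
- spindle (a joint): turn of the knob in rad, 0 locked, growing clockwise seen from above. It turns with hardly any friction (0.02 N m, a little more when the lug rubs on the land).
- bridge_grip (a point): middle of the round wooden knob on the bridge, 30 mm wide, from 66 to 106 mm above the table, this point 91 mm up; moves with the bridge, a wooden hand rest 44 mm wide (along the rail), its top 66 mm above the table, on a grey carriage, reaching 180 mm to the rail's -x over the 6 mm thick painted glass panel.
- bridge (a joint): slide of the bridge along the rail's +y in m: 0 where the bolt locks it, 0.13 against the end stop. It takes about 3 N to move.
- brush_jar: a white jar of brushes, 68 mm wide, 195 mm tall with its brushes, a bystander standing loose on the light table; origin at the middle of its underside. To be left where it is.
- pigment_jar: a glass pigment jar, 52 mm wide, 60 mm tall, a bystander standing loose on the light table; origin at the middle of its underside. To be left where it is.
- liner_brush: a brush 170 mm long lying flat, a bystander standing loose on the light table; origin at the middle of its underside. To be left where it is.
- pliers: flat grozing pliers, 140 mm long, a bystander standing loose on the light table; origin at the middle of its underside. To be left where it is.
- offcut_amber: a flat glass offcut 55 x 35 x 5 mm, a bystander standing loose on the light table; origin at the middle of its underside. To be left where it is.
- offcut_green: a flat glass offcut 45 x 45 x 5 mm, a bystander standing loose on the light table; origin at the middle of its underside. To be left where it is.
- lead_weight: a round lead weight, 44 mm wide, 24 mm tall, a bystander standing loose on the light table; origin at the middle of its underside. To be left where it is.
- horseshoe_nail_tin: an open tin 70 x 50 x 22 mm, a bystander standing loose on the light table; origin at the middle of its underside. To be left where it is.

How it is judged:
On the way, in this order (a step that is already met when the one before it is completed fails the run):
1. the plunger rests in its notch, held retracted, with the knob let go (value of joint plunger between 0.009 and 0.0115 m and value of joint spindle above 0.8 rad and contact force between the fingers and anything else below 0.5 N and value of joint bridge below 0.02 m), for 0.2 s.
2. the bridge is slid home against the end stop (value of joint bridge above 0.122 m), for 0.2 s.
At the end, for the whole second after the job is handed in: The plunger rests in its notch (lift 9 to 11.5 mm, knob turned more than 0.8 rad) and the bridge is within 8 mm of its end stop (slide over 0.122 m) (value of joint plunger between 0.009 and 0.0115 m and value of joint spindle above 0.8 rad and value of joint bridge above 0.122 m); the robot touches nothing.
It fails at once if more than 40 N on the plunger's sleeve and notched ring (contact force between sleeve and anything else above 40 N).
It fails at once if a bystander is moved by more than 30 mm (distance of any of brush_jar, pigment_jar, liner_brush, pliers, offcut_amber, offcut_green, lead_weight, horseshoe_nail_tin from where it was at the start of the episode above 0.03 m).
It also fails if it takes over 67 s, if anything falls off the work surface, if the arm or the gripper's body presses on something with over 40 N, if the wrist force passes 120 N, or if a joint passes its speed limit or range.

## Working session

There is one attempt and no reset: what is moved stays moved. The work goes in short steps, Python scripts to look and compute and a tool call to move; the robot and the scene stay as the last step left them, time stands still between calls to the robot, and variables do not carry over. Pictures are saved under pics/ and viewed, about 8 in all and at most 12, crops included, and the job is handed in when it is done.

Besides the shell and the picture viewer there is one more tool, called after "Request:" as name(argument=value, ...) on one line, values as JSON. drive_tool: Moves the arm, as the interface text tells. Its arguments: {"type":"object","properties":{"rows":{"type":"array","items":{"type":"array","items":{"type":"number"}}}},"required":["rows"]}

```bash
mkdir -p pics; ls
python3 - <<'E'
from bench import env
import cv2,numpy as np
s=env.read_state();print({k:np.round(v,4).tolist() for k,v in s.items()})
a=env.capture("scene");b=env.capture("side")
for n,i in(("scene",a),("side",b)):
    cv2.imwrite(f"pics/{n}0.png",i[:,:,::-1]);m=env.camera_model(n);print(n,np.round(m["camera_matrix"],1).tolist(),np.round(m["T"],3).tolist())
E
```

```text
pics
{'time_s': 0.0, 'joints': [-1.3946, 0.4809, 1.5969, -0.0, 1.0651, -0.0466], 'dq': [-0.0008, -0.0004, -0.0024, -0.0006, 0.0016, 0.0009], 'effort': [0.0036, -95.063, -43.018, 0.0002, 0.0121, -0.0], 'eef_pos': [0.1436, -0.6335, 0.2307], 'tcp_rot': [0.9938, 0.1112, -0.0, -0.0006], 'wrist_force': [0.2626, 0.2066, -0.2728], 'moment': [0.0366, 0.0012, 0.0067], 'gripper_width': 0.0855}
scene [[381.3, 0.0, 315.9], [0.0, 381.3, 196.1], [0.0, 0.0, 1.0]] [[0.702, 0.398, -0.59, 1.163], [0.712, -0.414, 0.568, -0.578], [-0.018, -0.819, -0.574, 0.645], [0.0, 0.0, 0.0, 1.0]]
side [[486.1, 0.0, 315.5], [0.0, 486.1, 198.3], [0.0, 0.0, 1.0]] [[-0.801, -0.37, 0.471, 0.003], [-0.599, 0.479, -0.642, 0.813], [0.012, -0.796, -0.605, 0.837], [0.0, 0.0, 0.0, 1.0]]
```

View pics/scene0.png

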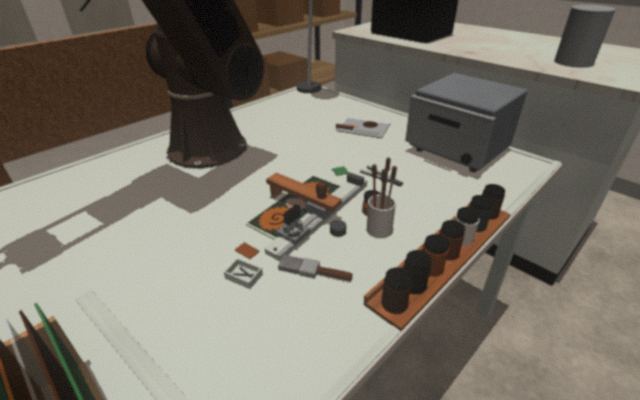

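View pics/side0.png

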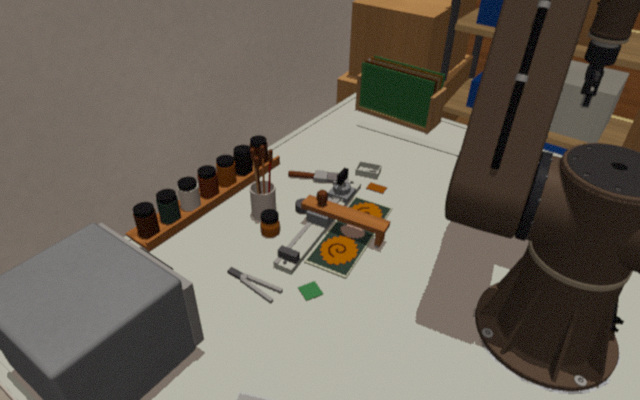

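The scene view shows the rail from about (275,250) to (360,180), the T-knob near (292,213), the bridge knob at (321,188) and the brush jar at (380,215). The side view shows the T-knob at (343,175), the bridge knob at (322,197) and the stop at (288,255). I'll triangulate these roughly, then look from the wrist.

```bash
cat > h.py <<'E'
from bench import env
import numpy as np, cv2
def ray(n,uv,m=None):
    m=m or env.camera_model(n);K,T=np.array(m["camera_matrix"]),np.array(m["T"])
    d=T[:3,:3]@np.linalg.solve(K,[*uv,1.]);return T[:3,3],d/np.linalg.norm(d)
def plane(n,uv,z,m=None):
    o,d=ray(n,uv,m);return o+d*(z-o[2])/d[2]
def tri(a,b):
    A=0;B=0
    for o,d in(a,b):
        P=np.eye(3)-np.outer(d,d);A=A+P;B=B+P@o
    return np.linalg.solve(A,B)
E
python3 - <<'E'
from h import *
print("knob",tri(ray("scene",(292,212)),ray("side",(343,175))))
print("bk",tri(ray("scene",(321,188)),ray("side",(322,197))))
print("stop scene/side",plane("scene",(356,178),.03),plane("side",(288,255),.03))
print("jar",plane("scene",(381,232),.0),plane("side",(263,215),.0))
for n,p in(("weight",(338,229)),("tin",(243,273)),("amber",(246,250))):print(n,plane("scene",p,0.01))
print(plane("side",(270,222),.05))
I=env.capture("scene");J=env.capture("side")
a=cv2.resize(I[160:300,220:420],None,fx=3,fy=3,interpolation=2);b=cv2.resize(J[140:290,230:430],None,fx=3,fy=3,interpolation=2)
E
```

```text
knob [ 0.59212473 -0.1127897   0.08611458]
bk [0.57491602 0.00588278 0.09021128]
stop scene/side [0.54946803 0.18072728 0.03      ] [0.54963381 0.17447337 0.03      ]
jar [0.73573876 0.06348812 0.        ] [ 7.22698054e-01  7.14869102e-02 -1.11022302e-16]
weight [ 0.65588816 -0.01388334  0.01      ]
tin [ 0.60655787 -0.27708044  0.01      ]
amber [ 0.54953756 -0.22725319  0.01      ]
[0.64726019 0.12588563 0.05      ]
```

Request:
drive_tool(rows=[[0.03,-0.0233,-0.004,0,0,0,1],[0.03,-0.0233,-0.004,0,0,0,1],[0.03,-0.0233,-0.004,0,0,0,1],[0.03,-0.0233,-0.004,0,0,0,1],[0.03,-0.0233,-0.004,0,0,0,1],[0.03,-0.0233,-0.004,0,0,0,1],[0.03,-0.0233,-0.004,0,0,0,1],[0.03,-0.0233,-0.004,0,0,0,1],[0.03,-0.0233,-0.004,0,0,0,1],[0.03,-0.0233,-0.004,0,0,0,1],[0.03,-0.0233,-0.004,0,0,0,1],[0.03,-0.0233,-0.004,0,0,0,1],[0.03,-0.0233,-0.004,0,0,0,1],[0.03,-0.0233,-0.004,0,0,0,1],[0.03,-0.0233,-0.004,0,0,0,1],[0.03,-0.0233,-0.004,0,0,0,1],[0.03,-0.0233,-0.004,0,0,0,1],[0.03,-0.0233,-0.004,0,0,0,1]])

```text
time_s: 2.0
eef_pos: [0.5784, -0.1041, 0.3034]
tcp_rot: [0.994, 0.111, -0.0, 0.0]
wrist_force: [-0.7, -0.8, -0.2]
gripper_width: 0.0855
```

Request:
drive_tool(rows=[[0,0,0,0,0,-8.5,1],[0,0,0,0,0,-8.5,1],[0,0,0,0,0,-8.5,1],[0,0,0,0,0,-8.5,1],[0,0,0,0,0,-8.5,1],[0,0,0,0,0,-8.5,1],[0,0,0,0,0,-8.5,1],[0,0,0,0,0,-8.5,1],[0,0,0,0,0,-8.5,1],[0,0,0,0,0,-8.5,1],[0,0,0,0,0,0,1]])

```text
time_s: 3.1
eef_pos: [0.5775, -0.1056, 0.3032]
tcp_rot: [0.656, 0.754, -0.0, -0.0]
wrist_force: [0.2, -0.1, 0.0]
gripper_width: 0.0852
```

Run:
```python
from h import *
s=env.read_state();print({k:np.round(s[k],4).tolist() for k in("time_s","joints","eef_pos","tcp_rot","wrist_force")})
m=env.camera_model("wrist");print(np.round(m["camera_matrix"],1).tolist(),np.round(m["T"],4).tolist())
i=env.capture("wrist");cv2.imwrite("pics/w1.png",i[:,:,::-1])
```

```text
{'time_s': 3.1, 'joints': [-0.2324, 0.3269, 1.6559, -0.0, 1.159, -0.371], 'eef_pos': [0.5775, -0.1056, 0.3032], 'tcp_rot': [0.6565, 0.7544, -0.0001, -0.0001], 'wrist_force': [0.2124, -0.1368, 0.0076]}
[[308.0, 0.0, 319.3], [0.0, 308.0, 202.7], [0.0, 0.0, 1.0]] [[0.9904, 0.1325, 0.0393, 0.5675], [0.1382, -0.9488, -0.2842, -0.0327], [-0.0004, 0.2869, -0.958, 0.4455], [0.0, 0.0, 0.0, 1.0]]
```

View pics/w1.png

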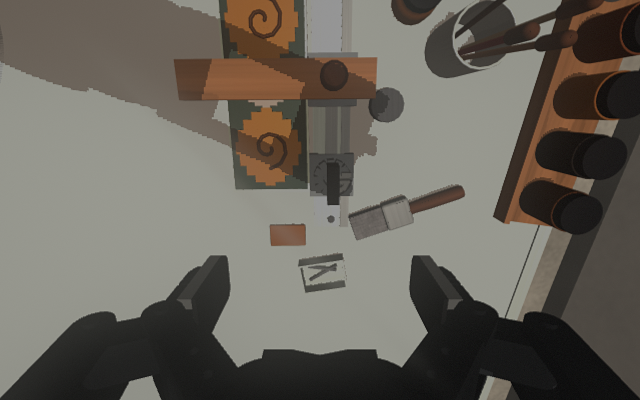

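The wrist view shows the T-knob bar at about (333,183) on the ringed sleeve, the bridge knob at (334,75) and the brush jar at (470,40). The rail runs nearly along the image columns. I'll take a zoomed crop to get the exact centre and yaw.

Run:
```python
from h import *
m=env.camera_model("wrist");i=env.capture("wrist")
c=i[50:240,270:400];cv2.imwrite("pics/w1c.png",cv2.resize(c,None,fx=4,fy=3.15*4/4,interpolation=cv2.INTER_CUBIC)[:,:,::-1] if 0 else cv2.resize(c,(520,600) if 0 else (410,600),interpolation=cv2.INTER_CUBIC)[:,:,::-1])
g=cv2.cvtColor(i,cv2.COLOR_RGB2GRAY)
k=(g[155:212,318:350]<38).astype(np.uint8)
n,l,st,ce=cv2.connectedComponentsWithStats(k)
print(st[1:],ce[1:]+[318,155])
np.set_printoptions(linewidth=250)
print(g[156:212:2,316:352])
```

```text
[[ 9 10  1  2  2]] [[327.  165.5]]
[[ 67  68  69 ...  72  71  72]
 [ 68  67  68 ...  72  72  71]
 [ 69  69  69 ...  72  72  73]
 ...
 [150 150 150 ... 151 149 150]
 [149 150 150 ... 151 150 150]
 [149 150 150 ... 150 151 151]]
```

View pics/w1c.png

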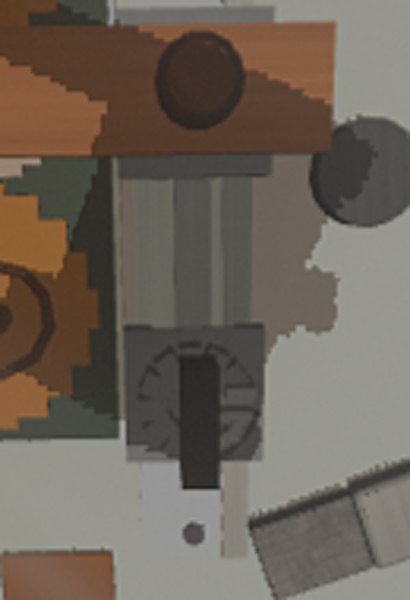

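Run:
```python
from h import *
m=env.camera_model("wrist");i=env.capture("wrist");g=cv2.GaussianBlur(cv2.cvtColor(i,cv2.COLOR_RGB2GRAY),(3,3),0).astype(float)
P=lambda u,v,z:plane("wrist",(u,v),z,m)
# bar edges
L=[];R=[]
for v in range(176,203):
    d=np.diff(g[v,322:346]);L.append((322.5+d[:10].argmin(),v));R.append((332.5+d[10:].argmax(),v))
print("L",[a[0] for a in L]);print("R",[a[0] for a in R])
d=np.diff(g[150:212,328:339].mean(1));print("rows",[(150.5+k,round(d[k],1)) for k in np.argsort(-abs(d))[:8]])
print("bar far end",P(333.3,205.3,.096),"near end base",P(333,162.5,.066))
# red-ish bridge mask (hue)
h=cv2.cvtColor(i,cv2.COLOR_RGB2HSV)
lo=[]
for u in list(range(190,225,3))+list(range(320,372,3)):
    col=i[90:112,u].astype(float);r=col[:,0]-col[:,2];d=np.diff(r);lo.append((u,90.5+d.argmin()))
print(lo)
q=np.array([P(u,v,.066)[:2] for u,v in lo]);vx,vy,_,_=cv2.fitLine(q.astype(np.float32),cv2.DIST_HUBER,0,.01,.01).ravel();print("bridge yaw",np.degrees(np.arctan2(vy,vx)))
# rail center: horizontally detected edges between bridge and sleeve
for v in(112,125,140,150,208,215): 
    d=np.diff(g[v,300:362]);k=np.argsort(-abs(d))[:8];print(v,sorted([(int(300+a),round(d[a])) for a in k]))
c=cv2.HoughCircles(cv2.GaussianBlur(g[50:105,305:365],(3,3),0).astype(np.uint8),cv2.HOUGH_GRADIENT,1,30,param1=40,param2=8,minRadius=10,maxRadius=20)
print(c+[305,50,0] if c is not None else 0)
print("bk",P(333.6,75,.106),P(334.6,75,.106))
```

```text
L [np.float64(326.5), np.float64(326.5), np.float64(326.5), np.float64(326.5), np.float64(326.5), np.float64(326.5), np.float64(326.5), np.float64(325.5), np.float64(325.5), np.float64(326.5), np.float64(326.5), np.float64(326.5), np.float64(326.5), np.float64(326.5), np.float64(326.5), np.float64(326.5), np.float64(326.5), np.float64(326.5), np.float64(326.5), np.float64(326.5), np.float64(326.5), np.float64(326.5), np.float64(326.5), np.float64(326.5), np.float64(326.5), np.float64(326.5), np.float64(327.5)]
R [np.float64(339.5), np.float64(339.5), np.float64(339.5), np.float64(339.5), np.float64(339.5), np.float64(339.5), np.float64(339.5), np.float64(339.5), np.float64(339.5), np.float64(342.5), np.float64(339.5), np.float64(339.5), np.float64(339.5), np.float64(339.5), np.float64(339.5), np.float64(339.5), np.float64(338.5), np.float64(338.5), np.float64(339.5), np.float64(339.5), np.float64(339.5), np.float64(339.5), np.float64(339.5), np.float64(339.5), np.float64(339.5), np.float64(339.5), np.float64(339.5)]
rows [(np.float64(204.5), np.float64(49.5)), (np.float64(205.5), np.
[... 1108 characters left out ...]
7.5))]
bridge yaw 8.41957
112 [(304, 21), (305, 24), (307, -6), (324, -10), (336, 9), (339, -6), (340, -7), (348, 6)]
125 [(304, 14), (305, 25), (306, 14), (323, -7), (324, -10), (336, 9), (339, -6), (340, -7)]
140 [(304, 6), (305, 20), (306, 21), (324, -9), (336, 10), (339, -7), (340, -8), (348, 6)]
150 [(300, -8), (305, 19), (306, 26), (324, -8), (325, -7), (336, 10), (339, -7), (340, -8)]
208 [(313, -2), (314, 3), (338, -8), (339, -12), (347, 5), (348, 9), (349, 3), (360, -11)]
215 [(328, -14), (329, -16), (333, 12), (338, -10), (339, -13), (347, -23), (348, -30), (349, -12)]
[[[332.5         75.5         15.19999981]]]
bk [0.5779081 0.0037334 0.106    ] [0.57892304 0.00386694 0.106     ]
```

Request:
drive_tool(rows=[[-0.0113,0.0166,0,0,0,-0.5,1],[0,0,0.03,0,0,0,1],[0,0,0.03,0,0,0,1],[0,0,0.03,0,0,0,1],[0,0,0.03,0,0,0,1],[0,0,0.02,0,0,0,1],[0,0,0,0,0,0,1],[0,0,0,0,0,0,1]])

```text
time_s: 4.05
eef_pos: [0.5958, -0.1146, 0.1637]
tcp_rot: [0.655, 0.756, -0.0, -0.0]
wrist_force: [0.2, 0.8, 0.2]
gripper_width: 0.085
```

Run:
```python
from h import *
s=env.read_state();print({k:np.round(s[k],4).tolist() for k in("time_s","eef_pos","tcp_rot","wrist_force","moment")})
m=env.camera_model("wrist");i=env.capture("wrist")
K,T=m["camera_matrix"],np.array(m["T"])
def pr(p):
    c=T[:3,:3].T@(np.array(p)-T[:3,3]);q=K@c;return q[:2]/q[2]
y=np.radians(8.4);ex=np.array([np.cos(y),np.sin(y),0]);ey=np.array([-np.sin(y),np.cos(y),0])
o=i.copy()
for sx,sy in((-7,-23),(7,-23),(7,23),(-7,23)):
    for z,c in((.096,(255,0,0)),(.066,(0,255,0))):
        q=pr(np.array([.5955,-.1145,z])+ex*sx/1e3+ey*sy/1e3);print(sx,sy,z,q.round(1));cv2.circle(o,tuple(int(round(a)) for a in q),1,c,-1)
cv2.imwrite("pics/w2.png",o[:,:,::-1])
```

```text
{'time_s': 4.05, 'eef_pos': [0.5958, -0.1146, 0.1637], 'tcp_rot': [0.655, 0.7556, -0.0, -0.0001], 'wrist_force': [0.2184, 0.7793, 0.2308], 'moment': [-0.0116, -0.0365, -0.0539]}
-7 -23 0.096 [309.7 246. ]
-7 -23 0.066 [310.7 230.9]
7 -23 0.096 [328.5 245.9]
7 -23 0.066 [327.5 230.8]
7 23 0.096 [328.8 185.6]
7 23 0.066 [327.7 176.8]
-7 23 0.096 [308.8 185.7]
-7 23 0.066 [310.  176.8]
```

View pics/w2.png

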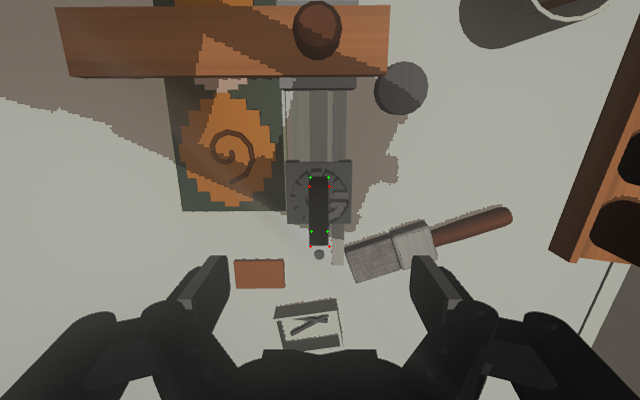

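The projected bar corners match the knob to within about 1 px. Next I descend and close.

Request:
drive_tool(rows=[[0,0,0.025,0,0,0,1],[0,0,0.025,0,0,0,0.5],[0,0,0.025,0,0,0,0],[0,0,0.0182,0,0,0,-0.4],[0,0,0,0,0,0,-0.5],[0,0,0,0,0,0,-0.55],[0,0,0,0,0,0,-0.55],[0,0,0,0,0,0,-0.55]])

```text
time_s: 4.9
eef_pos: [0.5965, -0.1148, 0.0715]
tcp_rot: [0.654, 0.756, 0.0, 0.001]
wrist_force: [0.1, -0.3, 0.3]
gripper_width: 0.0194
```

Request:
drive_tool(rows=[[0,0,0,0,0,0,-0.6],[0,0,0,0,0,0,-0.65],[0,0,0,0,0,0,-0.7],[0,0,0,0,0,0,-0.8],[0,0,0,0,0,0,-1],[0,0,0,0,0,0,-1],[0,0,0,0,0,0,-1]])

```text
time_s: 5.6
eef_pos: [0.5954, -0.1146, 0.0706]
tcp_rot: [0.654, 0.756, -0.0, -0.0]
wrist_force: [-4.8, 0.2, 10.1]
gripper_width: 0.0133
```

```bash
cat > st.py <<'E'
from h import *
from scipy.spatial.transform import Rotation as R
s=env.read_state();r=R.from_quat(s["tcp_rot"]);f,mo=np.array(s["wrist_force"]),np.array(s["moment"])
print(s["time_s"],"pos",np.round(s["eef_pos"],4),"yawY",np.degrees(np.arctan2(*r.apply([0,1,0])[1::-1])).round(2),"F",f.round(2),"Ftool",r.inv().apply(f).round(2),"M",mo.round(3),"w",round(s["gripper_width"],4))
E
python3 st.py
```

```text
5.6 pos [ 0.5954 -0.1146  0.0706] yawY 8.27 F [-4.83  0.17 10.05] Ftool [  0.86  -4.75 -10.05] M [-0.084  0.923  0.002] w 0.0133
```

Request:
drive_tool(rows=[[0,-0.0005,-0.001,0,0,0,-1],[0,0,-0.001,0,0,0,-1],[0,0,-0.001,0,0,0,-1],[0,0,-0.001,0,0,0,-1],[0,0,-0.001,0,0,0,-1],[0,0,0,0,0,0,-1]])

```text
time_s: 6.2
eef_pos: [0.595, -0.1146, 0.0751]
tcp_rot: [0.654, 0.756, -0.0, -0.0]
wrist_force: [1.2, -0.7, -9.2]
gripper_width: 0.0129
```

```bash
python3 st.py
```

```text
6.2 pos [ 0.595  -0.1146  0.0751] yawY 8.26 F [ 1.2  -0.7  -9.16] Ftool [-0.86  1.09  9.16] M [-0.108 -0.101 -0.045] w 0.0129
```

Request:
drive_tool(rows=[[0,0,-0.0015,0,0,0,-1],[0,0,-0.0015,0,0,0,-1],[0,0,-0.0015,0,0,0,-1],[0,0,-0.0015,0,0,0,-1],[0,0,-0.0015,0,0,0,-1],[0,0,-0.0015,0,0,0,-1],[0,0,-0.0012,0,0,0,-1],[0,0,-0.001,0,0,0,-1],[0,0,0,0,0,0,-1],[0,0,0,0,0,0,-1]])

```text
time_s: 7.2
eef_pos: [0.595, -0.1146, 0.0863]
tcp_rot: [0.654, 0.756, -0.0, -0.0]
wrist_force: [-0.5, -0.0, -12.9]
gripper_width: 0.0129
```

```bash
python3 st.py
```

```text
7.2 pos [ 0.595  -0.1146  0.0863] yawY 8.26 F [ -0.48  -0.02 -12.95] Ftool [ 0.05 -0.48 12.95] M [-0.073  0.001  0.038] w 0.0129
```

Request:
drive_tool(rows=[[0,0,-0.001,0,0,0,-1],[0,0,0,0,0,0,-1],[0,0,0,0,0,1.5,-1],[0,0,0,0,0,1.5,-1],[0,0,0,0,0,1.5,-1],[0,0,0,0,0,1.5,-1],[0,0,0,0,0,0,-1]])

```text
time_s: 7.9
eef_pos: [0.595, -0.1146, 0.0873]
tcp_rot: [0.694, 0.72, -0.0, -0.0]
wrist_force: [-0.0, -0.5, -13.9]
gripper_width: 0.013
```

```bash
python3 st.py
```

```text
7.9 pos [ 0.595  -0.1146  0.0873] yawY 2.18 F [ -0.03  -0.45 -13.88] Ftool [-0.45 -0.05 13.88] M [-0.089  0.12  -0.006] w 0.013
```

Request:
drive_tool(rows=[[0,0,0,0,0,3,-1],[0,0,0,0,0,3,-1],[0,0,0,0,0,3,-1],[0,0,0,0,0,3,-1],[0,0,0,0,0,3,-1],[0,0,0,0,0,3,-1],[0,0,0,0,0,3,-1],[0,0,0,0,0,3,-1],[0,0,0,0,0,0,-1]])

```text
time_s: 8.8
eef_pos: [0.5951, -0.1146, 0.0873]
tcp_rot: [0.828, 0.561, -0.0, -0.0]
wrist_force: [-0.6, -0.5, -12.7]
gripper_width: 0.0128
```

```bash
python3 st.py
```

```text
8.8 pos [ 0.5951 -0.1146  0.0873] yawY -21.79 F [ -0.65  -0.52 -12.66] Ftool [-0.73 -0.41 12.66] M [-0.191  0.157 -0.046] w 0.0128
```

Request:
drive_tool(rows=[[0,0,0,0,0,3,-1],[0,0,0,0,0,3,-1],[0,0,0,0,0,3,-1],[0,0,0,0,0,3,-1],[0,0,0,0,0,3,-1],[0,0,0,0,0,3,-1],[0,0,0,0,0,2.5,-1],[0,0,0,0,0,2.5,-1],[0,0,0,0,0,0,-1]])

```text
time_s: 9.7
eef_pos: [0.595, -0.1146, 0.0873]
tcp_rot: [0.923, 0.385, -0.0, -0.0]
wrist_force: [-1.5, -1.0, -13.5]
gripper_width: 0.013
```

```bash
python3 st.py
```

```text
9.7 pos [ 0.595  -0.1146  0.0873] yawY -44.7 F [ -1.46  -1.04 -13.49] Ftool [-1.77 -0.3  13.49] M [-0.223  0.246  0.008] w 0.013
```

Request:
drive_tool(rows=[[0,0,0,0,0,0.5,-1],[0,0,0,0,0,0.5,-1],[0,0,0,0,0,0.5,-1],[0,0,0,0,0,0.5,-1],[0,0,0,0,0,0,-1]])

```text
time_s: 10.2
eef_pos: [0.5951, -0.1146, 0.0873]
tcp_rot: [0.93, 0.369, -0.0, -0.0]
wrist_force: [-1.4, -1.2, -13.2]
gripper_width: 0.0129
```

```bash
python3 st.py
```

```text
10.2 pos [ 0.5951 -0.1146  0.0873] yawY -46.75 F [ -1.37  -1.17 -13.24] Ftool [-1.8  -0.09 13.24] M [-0.276  0.3   -0.006] w 0.0129
```

Request:
drive_tool(rows=[[0,0,0,0,0,0.5,-1],[0,0,0,0,0,0.5,-1],[0,0,0,0,0,0.5,-1],[0,0,0,0,0,0.5,-1],[0,0,0,0,0,0,-1]])

```text
time_s: 10.7
eef_pos: [0.5951, -0.1146, 0.0873]
tcp_rot: [0.936, 0.352, -0.0, -0.0]
wrist_force: [-2.2, -0.5, -12.7]
gripper_width: 0.0126
```

```bash
python3 st.py
```

```text
10.7 pos [ 0.5951 -0.1146  0.0873] yawY -48.76 F [ -2.25  -0.5  -12.71] Ftool [-2.02 -1.11 12.71] M [-0.174  0.342 -0.029] w 0.0126
```

Request:
drive_tool(rows=[[0,0,0,0,0,0.5,-1],[0,0,0,0,0,0.5,-1],[0,0,0,0,0,0.5,-1],[0,0,0,0,0,0,-1]])

```text
time_s: 11.1
eef_pos: [0.5951, -0.1146, 0.0873]
tcp_rot: [0.94, 0.34, -0.0, -0.0]
wrist_force: [-1.3, -2.0, -13.6]
gripper_width: 0.0129
```

```bash
python3 st.py
```

```text
11.1 pos [ 0.5951 -0.1146  0.0873] yawY -50.26 F [ -1.31  -1.99 -13.56] Ftool [-2.28  0.69 13.56] M [-0.226  0.36  -0.065] w 0.0129
```

Request:
drive_tool(rows=[[0,0,0,0,0,0.5,-1],[0,0,0,0,0,0.5,-1],[0,0,0,0,0,0.5,-1],[0,0,0,0,0,0,-1]])

```text
time_s: 11.5
eef_pos: [0.5951, -0.1145, 0.0873]
tcp_rot: [0.945, 0.328, 0.0, -0.0]
wrist_force: [-1.3, 0.1, -14.0]
gripper_width: 0.013
```

```bash
python3 st.py
```

```text
11.5 pos [ 0.5951 -0.1145  0.0873] yawY -51.76 F [ -1.26   0.14 -14.01] Ftool [-0.91 -0.89 14.01] M [-0.2    0.354  0.026] w 0.013
```

Request:
drive_tool(rows=[[0,0,0,0,0,0.5,-1],[0,0,0,0,0,0.5,-1],[0,0,0,0,0,0.5,-1],[0,0,0,0,0,0,-1]])

```text
time_s: 11.9
eef_pos: [0.5953, -0.1145, 0.0874]
tcp_rot: [0.949, 0.315, 0.0, 0.0]
wrist_force: [1.7, 1.7, -13.8]
gripper_width: 0.0129
```

```bash
python3 st.py
```

```text
11.9 pos [ 0.5953 -0.1145  0.0874] yawY -53.25 F [  1.75   1.67 -13.84] Ftool [ 2.39 -0.3  13.84] M [0.094 0.114 0.301] w 0.0129
```

The moment stepped to 0.30 N·m at 61.5°, which is about 14 N on the wall. I'll ease back 1.5° and lower.

Request:
drive_tool(rows=[[0,0,0,0,0,-0.8,-1],[0,0,0,0,0,-0.7,-1],[0,0,0.001,0,0,0,-1],[0,0,0.001,0,0,0,-1],[0,0,0.001,0,0,0,-1],[0,0,0.0008,0,0,0,-1],[0,0,0.0006,0,0,0,-1],[0,0,0,0,0,0,-1]])

```text
time_s: 12.7
eef_pos: [0.5951, -0.1146, 0.0828]
tcp_rot: [0.945, 0.328, -0.0, -0.0]
wrist_force: [-0.7, -0.3, -12.1]
gripper_width: 0.0127
```

```bash
python3 st.py
```

```text
12.7 pos [ 0.5951 -0.1146  0.0828] yawY -51.74 F [ -0.72  -0.26 -12.08] Ftool [-0.73 -0.24 12.08] M [-0.074  0.294 -0.022] w 0.0127
```

Request:
drive_tool(rows=[[0,0,0.0005,0,0,0,-1],[0,0,0.0005,0,0,0,-1],[0,0,0.0005,0,0,0,-1],[0,0,0,0,0,0,-1]])

```text
time_s: 13.1
eef_pos: [0.5951, -0.1146, 0.0813]
tcp_rot: [0.945, 0.328, 0.0, 0.0]
wrist_force: [-1.5, 0.3, -10.4]
gripper_width: 0.0129
```

```bash
python3 st.py
```

```text
13.1 pos [ 0.5951 -0.1146  0.0813] yawY -51.73 F [ -1.54   0.31 -10.42] Ftool [-1.01 -1.2  10.42] M [-0.087  0.328  0.085] w 0.0129
```

Request:
drive_tool(rows=[[0,0,0.0004,0,0,0,-1],[0,0,0.0003,0,0,0,-1],[0,0,0,0,0,0,-1]])

```text
time_s: 13.4
eef_pos: [0.5952, -0.1146, 0.0811]
tcp_rot: [0.945, 0.328, 0.0, 0.0]
wrist_force: [-4.6, 1.1, -0.7]
gripper_width: 0.0128
```

```bash
python3 st.py
```

```text
13.4 pos [ 0.5952 -0.1146  0.0811] yawY -51.74 F [-4.56  1.13 -0.69] Ftool [-2.88 -3.71  0.69] M [0.119 0.843 0.027] w 0.0128
```

The vertical load is now carried by the notch (Fz about 0). I'll open, wait, then rise.

Request:
drive_tool(rows=[[0,0,0,0,0,0,-0.5],[0,0,0,0,0,0,-0.2],[0,0,0,0,0,0,0.2],[0,0,0,0,0,0,0.2],[0,0,0,0,0,0,0.2],[0,0,0,0,0,0,0.2]])

```text
time_s: 14.0
eef_pos: [0.5952, -0.1146, 0.0807]
tcp_rot: [0.945, 0.328, 0.0, 0.0]
wrist_force: [0.1, -0.4, -0.5]
gripper_width: 0.0515
```

Request:
drive_tool(rows=[[0,0,-0.03,0,0,0,0.2],[0,0,-0.03,0,0,0,0.2],[0,0,-0.03,0,0,0,0.2],[0,0,0,0,0,0,0.2],[0,0,0,0,0,0,0.2]])

```text
time_s: 14.5
eef_pos: [0.5954, -0.1147, 0.1713]
tcp_rot: [0.945, 0.328, 0.001, 0.0]
wrist_force: [-0.3, 0.0, -0.4]
gripper_width: 0.0512
```

```bash
python3 st.py
python3 - <<'E'
from h import *
a=env.capture("wrist");b=env.capture("side")[140:260,270:430];b=cv2.resize(b,(533,400),interpolation=cv2.INTER_CUBIC)
cv2.imwrite("pics/w3.png",np.hstack([a[:,150:500],b])[:,:800,::-1])
E
```

```text
14.5 pos [ 0.5954 -0.1147  0.1713] yawY -51.74 F [-0.33  0.   -0.39] Ftool [-0.26 -0.21  0.39] M [ 0.017  0.002 -0.027] w 0.0512
```

View pics/w3.png

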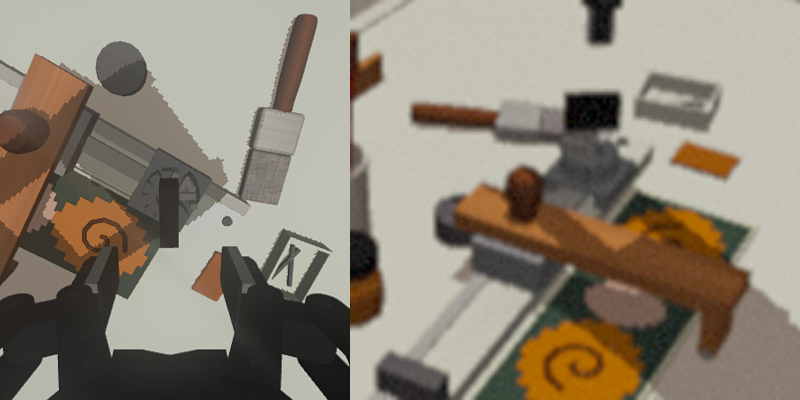

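The wrist view shows the knob turned, with its bar near (170,212), and released. The side crop shows the black knob still raised at (592,110) and the bridge unmoved. Next is the bridge knob.

Request:
drive_tool(rows=[[0,0,0,0,0,7.5,1],[0,0,0,0,0,7.5,1],[0,0,0,0,0,7.5,1],[0,0,0,0,0,7.5,1],[0,-0.03,0,0,0,0,1],[0,-0.03,0,0,0,0,1],[0,-0.03,0,0,0,0,1],[0,-0.03,0,0,0,0,1],[0,0,0,0,0,0,1],[0,0,0,0,0,0,1]])

```text
time_s: 15.6
eef_pos: [0.5773, 0.0047, 0.1697]
tcp_rot: [0.997, 0.073, -0.001, -0.0]
wrist_force: [-0.2, -0.9, -0.1]
gripper_width: 0.0854
```

```bash
python3 st.py
python3 - <<'E'
from h import *
m=env.camera_model("wrist");a=env.capture("wrist")
K,T=m["camera_matrix"],np.array(m["T"]);o=a.copy()
p=np.array(env.read_state()["eef_pos"]);
for z,c in((.106,(255,0,0)),(.066,(0,255,0))):
  for t in np.arange(0,6.28,.26):
    q=K@(T[:3,:3].T@(np.array([.578+.015*np.cos(t),.004+.015*np.sin(t),z])-T[:3,3]));cv2.circle(o,(int(round(q[0]/q[2])),int(round(q[1]/q[2]))),0,c,-1)
cv2.imwrite("pics/w4.png",cv2.resize(o[100:350,170:490],None,fx=2,fy=2,interpolation=cv2.INTER_NEAREST)[:,:,::-1])
E
```

```text
15.6 pos [0.5773 0.0047 0.1697] yawY -81.65 F [-0.2  -0.95 -0.1 ] Ftool [-0.34  0.91  0.1 ] M [-0.012  0.043 -0.016] w 0.0854
```

View pics/w4.png

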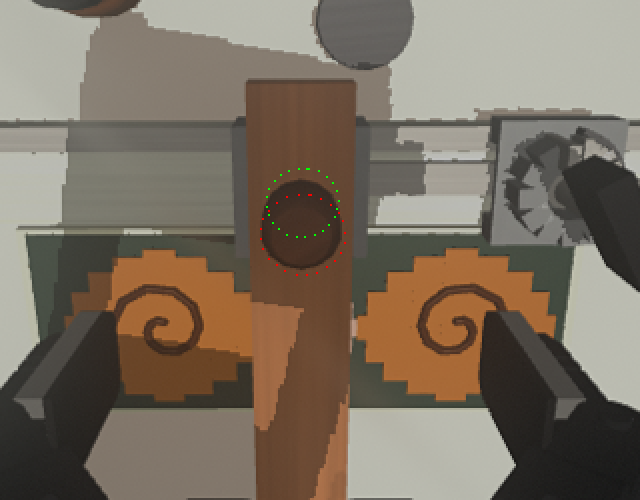

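The round knob at crop (302,225) is centred between the fingers, and its outline sits about 2 mm toward rail +x. I'll shift by that, descend and grip.

Request:
drive_tool(rows=[[0.002,0,0.03,0,0,0,1],[0,0,0.03,0,0,0,1],[0,0,0.034,0,0,0,0.5],[0,0,0,0,0,0,0],[0,0,0,0,0,0,-0.2],[0,0,0,0,0,0,-0.3],[0,0,0,0,0,0,-0.5],[0,0,0,0,0,0,-1],[0,0,0,0,0,0,-1],[0,0,0,0,0,0,-1]])

```text
time_s: 16.65
eef_pos: [0.5807, 0.0045, 0.0783]
tcp_rot: [0.997, 0.072, 0.001, 0.0]
wrist_force: [-3.0, 4.3, 9.8]
gripper_width: 0.0279
```

```bash
python3 st.py
```

```text
16.65 pos [0.5807 0.0045 0.0783] yawY -81.74 F [-2.99  4.3   9.84] Ftool [-2.32 -4.68 -9.84] M [ 0.637  0.467 -0.053] w 0.0279
```

Request:
drive_tool(rows=[[0,-0.002,-0.0006,0,0,0,-1],[0,-0.006,0,0,0,0,-1],[0,-0.01,0,0,0,0,-1],[0,-0.01,0,0,0,0,-1],[0,-0.01,0,0,0,0,-1],[0,-0.01,0,0,0,0,-1],[0,-0.01,0,0,0,0,-1],[0,-0.01,0,0,0,0,-1],[0,-0.01,0,0,0,0,-1],[0,-0.01,0,0,0,0,-1],[0,-0.01,0,0,0,0,-1],[0,-0.01,0,0,0,0,-1],[0,-0.01,0,0,0,0,-1],[0,-0.004,0,0,0,0,-1],[0,0,0,0,0,0,-1]])

```text
time_s: 18.15
eef_pos: [0.5625, 0.1262, 0.0783]
tcp_rot: [0.997, 0.072, 0.001, -0.0]
wrist_force: [-3.1, 2.6, 11.4]
gripper_width: 0.0286
```

```bash
python3 st.py
```

```text
18.15 pos [0.5625 0.1262 0.0783] yawY -81.7 F [-3.14  2.6  11.42] Ftool [ -2.71  -3.03 -11.42] M [ 0.26   0.534 -0.003] w 0.0286
```

Moved 123 mm. I'll creep on until the stop pushes back.

Request:
drive_tool(rows=[[0,-0.001,0,0,0,0,-1],[0,-0.001,0,0,0,0,-1],[0,-0.001,0,0,0,0,-1],[0,-0.001,0,0,0,0,-1],[0,-0.001,0,0,0,0,-1],[0,0,0,0,0,0,-1]])

```text
time_s: 18.75
eef_pos: [0.5619, 0.1304, 0.0783]
tcp_rot: [0.997, 0.072, 0.001, 0.0]
wrist_force: [-2.5, -1.5, 10.7]
gripper_width: 0.0283
```

```bash
python3 st.py
```

```text
18.75 pos [0.5619 0.1304 0.0783] yawY -81.72 F [-2.54 -1.54 10.66] Ftool [ -2.72   1.16 -10.66] M [-0.399  0.498  0.041] w 0.0283
```

Request:
drive_tool(rows=[[0,-0.0007,0,0,0,0,-1],[0,-0.0007,0,0,0,0,-1],[0,0,0,0,0,0,-1]])

```text
time_s: 19.05
eef_pos: [0.5617, 0.1317, 0.0783]
tcp_rot: [0.997, 0.072, 0.001, 0.0]
wrist_force: [-2.3, -2.5, 11.7]
gripper_width: 0.0283
```

```bash
python3 st.py
```

```text
19.05 pos [0.5617 0.1317 0.0783] yawY -81.72 F [-2.31 -2.51 11.66] Ftool [ -2.64   2.15 -11.67] M [-0.444  0.431 -0.039] w 0.0283
```

Request:
drive_tool(rows=[[0,-0.0007,0,0,0,0,-1],[0,-0.0007,0,0,0,0,-1],[0,-0.0007,0,0,0,0,-1],[0,0,0,0,0,0,-1]])

```text
time_s: 19.45
eef_pos: [0.5614, 0.1333, 0.0783]
tcp_rot: [0.997, 0.072, 0.001, 0.0]
wrist_force: [-1.2, -8.0, 11.8]
gripper_width: 0.0284
```

```bash
python3 st.py
```

```text
19.45 pos [0.5614 0.1333 0.0783] yawY -81.71 F [-1.22 -7.98 11.75] Ftool [ -2.34   7.73 -11.75] M [-1.464  0.289  0.   ] w 0.0284
```

The stop is reached: the force rises to 8 N after 130 mm. I'll release, rise and check.

Request:
drive_tool(rows=[[0,0,0,0,0,0,-1],[0,0,0,0,0,0,-0.2],[0,0,0,0,0,0,0.2],[0,0,0,0,0,0,0.6],[0,0,0,0,0,0,0.6],[0,0,0,0,0,0,0.6],[0,0,-0.03,0,0,0,0.6],[0,0,-0.04,0,0,0,0.6],[0,0,-0.04,0,0,0,0.6],[0,0,-0.04,0,0,0,0.6],[0,0,0,0,0,0,0.6],[0,0,0,0,0,0,0.6]])

```text
time_s: 20.65
eef_pos: [0.5615, 0.1337, 0.2282]
tcp_rot: [0.997, 0.072, 0.001, -0.0]
wrist_force: [-0.5, -0.1, -1.2]
gripper_width: 0.0681
```

```bash
python3 st.py
python3 - <<'E'
from h import *
a=env.capture("wrist");b=env.capture("side")[140:300,230:390];b=cv2.resize(b,(400,400),interpolation=cv2.INTER_CUBIC)
cv2.imwrite("pics/w5.png",np.hstack([a[:,200:600],b])[:,:,::-1])
E
```

```text
20.65 pos [0.5615 0.1337 0.2282] yawY -81.73 F [-0.51 -0.13 -1.21] Ftool [-0.53  0.06  1.21] M [0.023 0.003 0.043] w 0.0681
```

View pics/w5.png

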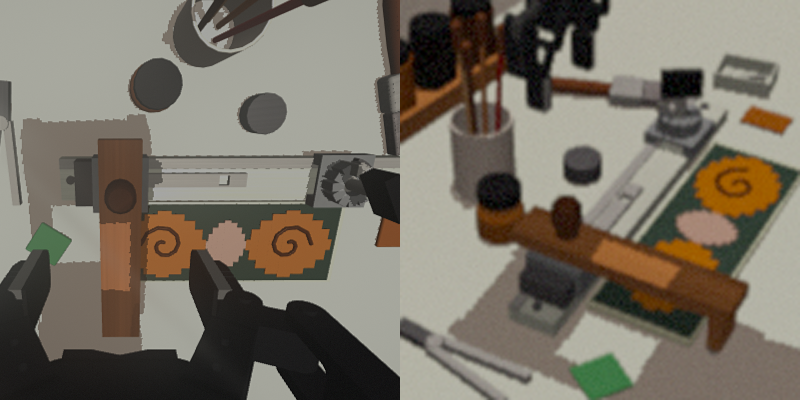

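The bridge is against the stop block (carriage at about (82,180) in the wrist half). The T-knob is still turned and raised, and the bystanders are in place. Nothing touches the gripper, so I'm handing in.

```bash
python3 -c "
from bench import env
print(env.finish_job())"
```

```text
the job is handed in; nothing more can be done
None
```

The plunger is parked in its rest notch and the bridge is home against the end stop. The job was handed in at about 21 s of the 67 s allowed; the hand-in reports no verdict.

- **Plunger:** I lifted the T-knob about 16 mm and turned it clockwise by feel. The end wall stopped the lug at about 61°, with a wrist moment of 0.30 N·m (about 14 N on the wall). I eased back 1.5°, to a final turn of about 60° (1.05 rad), and lowered the knob until the notch carried the load. The lift was about 10 mm, judged from the tool height. I then released the knob.
- **Bridge:** I slid it about 130 mm by its round knob until the push force rose from about 3 N to 8 N at the stop, then let go.
- **Last checks:** The final pictures show the T-knob still raised and turned, the bridge against the stop block, and the bystanders apparently where they were; I did not measure them again. The arm is about 0.15 m above the grip height, with wrist force near zero and nothing touching it. None of the checks failed or disagreed.

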